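# Wind open the strut box and draw the gas strut out

## Robot

A 6-joint arm with a two-finger parallel gripper is mounted at the origin on the work surface. World frame = base frame: x ahead of the robot, y to its left, z up, the work surface at z = 0. Lengths are in mm, angles in rad, forces in N, time in s.
With the tool pointing down it reaches from about 275 to 875 mm from the base axis. Payload 12.5 kg.
Tool frame: the origin (TCP) lies at the very end of the fingers, on their centre line; the grasp point (between the pads) lies 19 mm behind it (bot.grip_point_offset is the distance from the TCP to the grasp point, in mm); y points along the fingers, x is the direction in which the jaws open and shut, and the axes are right-handed (so a half turn about y gives the same grasp; the last joint's range is limited). The gripper opens to 85 mm and grips with 20 to 120 N. Pads are 22 mm wide; open, the fingers measure 114 mm over their backs; the gripper's body (76 mm by 85 mm) begins 54 mm behind the grasp point. The pads swing forward as they close: fully open they stand 13 mm farther back than shut.
Start: joints at [-1.254, 0.351, 1.652, -0, 1.139, -0.085], TCP at [215.109, -506.174, 191.89] pointing down, gripper open.
Joint ranges: [-2.75, 2.75], [-0.79, 2.1], [0.01, 2.65], [-1.57, 4.71], [0.07, 3.14], [-2.87, 2.87]. Speed limits (rad/s): [2.22, 2.22, 2.79, 3.14, 3.14, 3.14].

## Interface

Orientations are given as a rotation vector (axis times angle).
In Python, from bench import bot gives the robot as it stands. The module is installed in compiled form; this text tells all that it offers.
- The arm moves only by the tool apply_moves, never from a script. Its arguments are lists of equal length, an entry for each row: "dr": the turn, a rotation vector about the tool's x, y, z in rad, a list of three; "linear": the shift along the tool's x, y, z in mm, a list of three; "fingers": the finger opening in mm, from 0 to 85.4. In form: {"dr": [[ax, ay, az], ...], "linear": [[dx, dy, dz], ...], "fingers": [fingers, ...]}. A call has 1 to 8 rows; each row shifts and turns the commanded pose from where the row before left it, along the tool's axes as they then stand; what a row does not reach is not made up. A row lasts 1/10 s, in which the tool goes at most 50 mm and 8.59 degrees, less where a joint would pass 70% of its speed; a pose out of reach is approached as far as the arm can. A call with a gripper value outside its range is refused whole. The fingers move at their own pace and stop on an object; "force" is the grip in N (left out, the last holds). Time passes only in rows, so rows that do not move let the fingers close. It gives the time, the measured TCP pose, the force and the opening at its end, in the units of the state.
- bot.get_state(): the state, without advancing time (a new reading comes with each control period).
- bot.camera(name): name is "side" or "top" or "wrist"; returns a dict with "color" (480x640x3 uint8, red, green, blue), "mtx" (3x3 intrinsics, pixels), "k1" (the pictures are not rectified: a ray, as slopes to the right and down, at radius r is drawn at 1 + k1 r^2 times it, then the intrinsics apply), "rvec" (rotation vector, rad) and "tvec" (3), from world to camera coordinates, as OpenCV has them. Camera axes: x right, y down, z forward; pixel columns grow to the right and rows downward; lengths in mm; the calibration is good to about 2 mm. A picture is of the moment at which its call begins. There is no depth.
- bot.job_done(): hands the job in, once; it reports no verdict.
The state is a dict: "time": time; "joints": joint angles; "qd": joint speeds; "joint_efforts": joint torques, N m; "tcp_pos": TCP position; "ee_rot": TCP orientation; "wrist_force": force on the tool from outside, world axes, zero at the start; "ft_torque": the same for the moment, N m; "finger_gap": finger opening in mm.
Only numpy, scipy, OpenCV 4.12 (cv2) and the standard library are available. Lean on these libraries where they do the work, as an engineer would, in place of code of your own. Each camera call takes 0.05 s, during which the arm holds its last target.

## Task

Crank the handwheel counterclockwise to wind the shutter of the grey storage box fully open (work it by the wheel, do not push the shutter itself), then take out the gas strut through the opening: thick end up first, tilted, so that its rod end slides out from under the fixed cover. Finish while still holding the strut still in the gripper, all of it at least 5 cm above the box, with the shutter fully open. Leave the blue bin, the carton and the bearing ring where they are.

Things in the scene. Friction and masses are not known exactly. Their poses are not given: they have to be found in the camera images.
- magazine: Grey steel box fixed to the bench, 172 (x) x 292 (y) x 58 high, walls 4 thick, floor 6 above the bench; origin at the centre of its underside, z up. A fixed 4 mm cover (underside 54 above the bench) closes the top from the -y end to y = 0. Rails 6 wide on the long walls rise to 66; the +y end wall only to 48. Gear housing 94 x 94 x 76 high on the +x side, centre x +171, y -30, carries the wheel.
- shutter: Aluminium plate 158 x 130 x 4 sliding along the box's y just above the fixed cover (z 59 to 64), toothed rack on its +x edge up to 75 high. Origin at bench height, mid x, 120 from its +y edge. The wheel moves it 30 mm per rad towards the box's -y; at wheel 4.0 its +y edge is flush with the fixed cover's edge. Not to be pushed directly: over 10 N from the robot fails.
- wheel (a joint): Handwheel angle in rad, vertical axis, growing counterclockwise seen from above; 0 = shutter closed, stop at 4.0 = shutter fully open; starts between 0.8 and 1.8. Stays where it is left; turning takes about 0.5 N m plus a little for the shutter.
- wheel_rim_center (a point): On the handwheel's axis, level with the top of its rim (128 above the bench). The rim is a plain ring, outer radius 68, inner 56 (12 thick), 40 tall; hub (radius 15, top 18 below the rim's top) and three spokes (tops 30 below) lie lower, so the rim can be pinched from above anywhere, one finger inside, one outside.
- opening_center (a point): Centre of the fully open opening, level with the fixed cover's top (58 above the bench). The opening spans y = 0 to +142 and x = -80 to +80 of the box.
- strut: Gas strut 240 long, 0.15 to 0.29 kg, on the box floor roughly along the box's y. Origin under mid length, 11 below its axis; +y points to the thick end, z up. Dark cylinder 22 dia, y -20 to +98; lug and eye to +120; rod 10 dia, -98 to -20; square block 22 x 24 x 22 at the rod end. Centre of mass y about +25. What lies at y below about 0 is under the fixed cover.
- strut_grip (a point): On the strut's axis, in the thick cylinder, at y = +50 of the strut: a good place to grip.
- strut_thick_end (a point): On the strut's axis at its thick end (y = +120).
- strut_rod_end (a point): On the strut's axis at its rod end (y = -120).
- stock_bin: Blue open picking bin 170 x 110 x 75 high, origin under its centre; to be left alone.
- carton: Cardboard carton 120 x 90 x 80 high, origin under its centre; to be left alone.
- bearing: Steel bearing ring, 64 outer diameter, 18 high, origin under its centre; to be left alone.
Not all that is in view belongs to the job. What is shaped like the strut but brown is not meant.

How it is judged (in metres and radians):
On the way, in this order (a step that is already met when the one before it is completed fails the run):
1. the handwheel is cranked until the shutter is fully open (value of joint wheel above 3.8 rad), for 0.1 s.
2. the strut is tilted in the fingers, thick end up out of the opening, rod end still under the cover (height (world z) of strut_thick_end above 0.07 m and height (world z) of strut_rod_end below 0.05 m and contact force between the fingers and strut above 0.5 N), for 0.1 s.
At the end, for the whole second after the job is handed in: The shutter is fully open (wheel above 3.8 rad) and the strut is held still by the fingers (below 0.03 m/s, gripped with more than 1 N), the axis at both its ends more than 118 mm above the bench (60 mm above the cover), not touching the box (value of joint wheel above 3.8 rad and height (world z) of each of strut_thick_end, strut_rod_end above 0.118 m and contact force between the fingers and strut above 1 N and contact force between strut and magazine below 0.2 N and linear speed of strut below 0.03 m/s); the arm keeps its last pose, push and grip.
It fails at once if the robot pushes the shutter directly (over 10 N) (contact force between any of the fingers, the arm and shutter above 10 N).
It fails at once if the blue bin, the carton or the bearing ring is moved over 30 mm (distance of any of stock_bin, carton, bearing from where it was at the start of the episode above 0.03 m).
It also fails if it takes over 69 s, if anything falls off the work surface, if the arm or the gripper's body presses on something with over 40 N, if the wrist force passes 120 N, or if a joint passes its speed limit or range.

## Working session

There is one attempt and no reset: what is moved stays moved. The work goes in short steps, Python scripts to look and compute and a tool call to move; the robot and the scene stay as the last step left them, time stands still between calls to the robot, and variables do not carry over. Pictures are saved under pics/ and viewed, and the job is handed in when it is done.

Besides the shell and the picture viewer there is one more tool, called after ">>>" by a JSON object that holds its "method" and its "body". apply_moves: Moves the arm, as the interface text tells. Its arguments: {"type":"object","properties":{"dr":{"type":"array","items":{"type":"array","items":{"type":"number"}}},"linear":{"type":"array","items":{"type":"array","items":{"type":"number"}}},"fingers":{"type":"array","items":{"type":"number"}},"force":{"type":"number"}},"required":["dr","linear","fingers"]}

```bash
mkdir -p pics; ls; cat > h.py <<'E'
from bench import bot
import numpy as np, cv2
from scipy.spatial.transform import Rotation as R
def snap(n,f):
    c=bot.camera(n); cv2.imwrite('pics/'+f,c['color'][:,:,::-1]); return c
def ray(c,u,v):
    K=np.array(c['mtx']); x=np.array([(u-K[0,2])/K[0,0],(v-K[1,2])/K[1,1]])
    d=x.copy()
    for _ in range(30): d=x/(1+c['k1']*(d@d))
    Rm=cv2.Rodrigues(np.array(c['rvec'],float))[0]; t=np.array(c['tvec'],float).ravel()
    return -Rm.T@t, Rm.T@np.array([d[0],d[1],1])
def onz(c,u,v,z):
    o,d=ray(c,u,v); return o+d*(z-o[2])/d[2]
def proj(c,p):
    Rm=cv2.Rodrigues(np.array(c['rvec'],float))[0]; q=Rm@np.array(p,float)+np.array(c['tvec'],float).ravel()
    s=q[:2]/q[2]; s=s*(1+c['k1']*(s@s)); K=np.array(c['mtx']); return [round(float(K[0,0]*s[0]+K[0,2]),1),round(float(K[1,1]*s[1]+K[1,2]),1)]
E
python3 - <<'E'
from h import *
import pickle
cs={n:snap(n,n+'0.png') for n in('side','top','wrist')}
pickle.dump(cs,open('c0.pkl','wb'))
for n,c in cs.items(): print(n,c['mtx'],c['k1'],ray(c,320,240))
print(bot.get_state())
E
```

```text
pics
side [[571.66567545   0.         319.9852922 ]
 [  0.         571.66567545 250.04046776]
 [  0.           0.           1.        ]] -0.07996345354877897 (array([ 65.64622828, 735.96756722, 953.14154989]), array([ 0.39013881, -0.61015564, -0.68979004]))
top [[489.05447558   0.         328.6266256 ]
 [  0.         489.05447558 242.37933397]
 [  0.           0.           1.        ]] -0.08380305658081658 (array([ 406.03085032,   -3.40959423, 1209.73232815]), array([ 0.11333144,  0.02106842, -0.99350236]))
wrist [[345.79142137   0.         318.64869013]
 [  0.         345.79142137 243.06839306]
 [  0.           0.           1.        ]] -0.06302096728797689 (array([ 277.73313591, -480.45464344,  373.05815671]), array([-0.24016893, -0.10460979, -0.96512677]))
{'time': 0.15, 'joints': array([-1.25356496e+00,  3.51110297e-01,  1.65222919e+00,  9.86416151e-06,
        1.13908422e+00, -8.45928117e-02]), 'qd': array([ 0.00140234, -0.00117222, -0.00341204,  0.00090017,  0.00132362,
        0.00061892]), 'joint_efforts': array([ 1.34423288e-03, -5.06252682e+01, -2.91503173e+01, -2.62928427e-05,
        3.34923607e-03,  5.07330174e-05]), 'tcp_pos': array([ 215.05176386, -505.93036071,  191.50150149]), 'ee_rot': array([-1.37238107,  0.9087866 , -0.90772272]), 'wrist_force': array([0.32841706, 0.27721344, 0.89275609]), 'ft_torque': array([ 0.00882203,  0.00773917, -0.03703223]), 'finger_gap': 85.36560206101579}
```

View pics/top0.png

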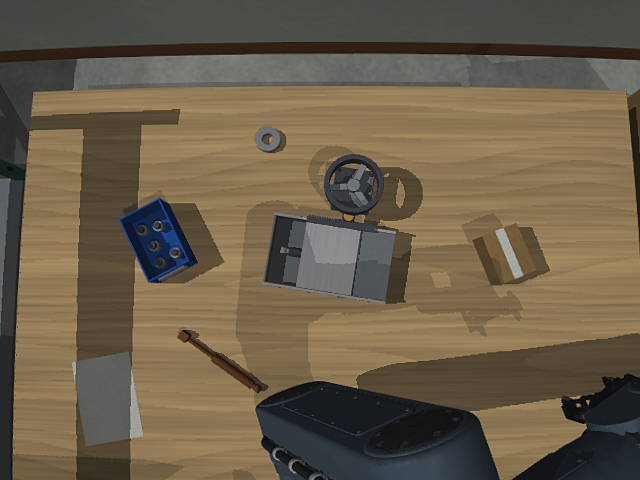

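View pics/side0.png

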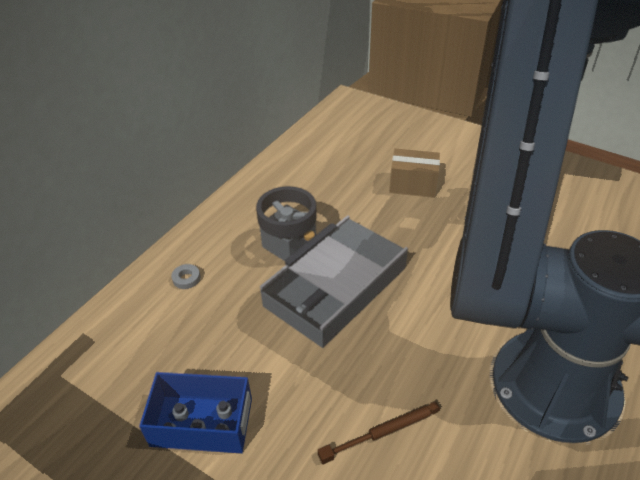

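The top view shows the box at about (335,258), with its open +y end on the left. The wheel is at (353,184), the bin at (158,240), the carton at (510,252) and the ring at (268,139). I'll zoom in to take corners.

```bash
python3 - <<'E'
import cv2
i=cv2.imread('pics/top0.png')[140:320,250:430]
i=cv2.convertScaleAbs(i,alpha=1.6,beta=20)
cv2.imwrite('pics/top0z.png',cv2.resize(i,None,fx=3.333,fy=3.333,interpolation=cv2.INTER_CUBIC))
i=cv2.imread('pics/side0.png')[170:350,240:420]
i=cv2.convertScaleAbs(i,alpha=1.6,beta=20)
cv2.imwrite('pics/side0z.png',cv2.resize(i,None,fx=3.333,fy=3.333,interpolation=cv2.INTER_CUBIC))
E
```

```text
(no output)
```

View pics/top0z.png

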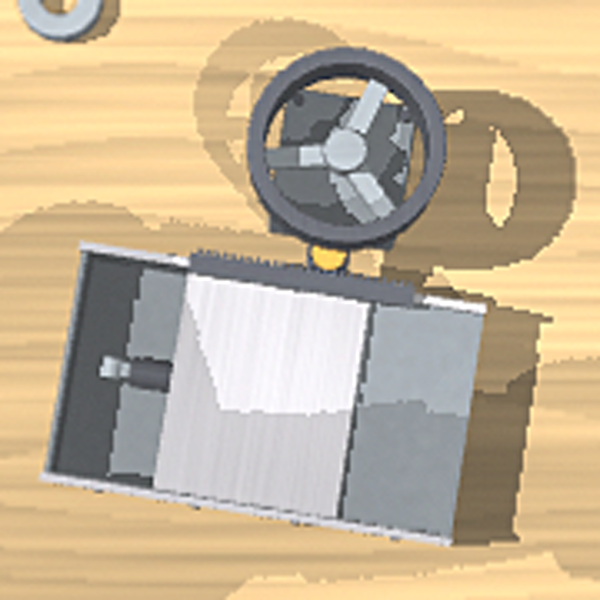

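View pics/side0z.png

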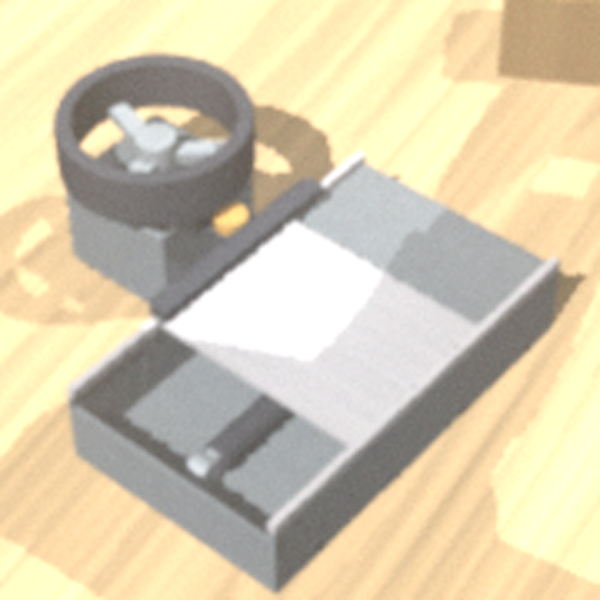

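```bash
python3 - <<'E'
from h import *
import pickle
cs=pickle.load(open('c0.pkl','rb'));c=cs['top'];s=cs['side']
T=lambda u,v,z:onz(c,250+u/3.3333-.35,140+v/3.3333-.35,z)
S=lambda u,v,z:onz(s,240+u/3.3333-.35,170+v/3.3333-.35,z)
P={k:T(*p,66) for k,p in dict(pp=(80,242),mp=(43,478),pm=(487,305),mm=(450,545)).items()}
for k,v in P.items(): print(k,v.round(1))
Q=[S(70,390,66),S(272,527,66),S(365,157,66),S(558,263,66)]
print([q.round(1) for q in Q])
cen=sum(P.values())/4; print(cen,sum(Q)/4)
yd=(P['pp']+P['mp']-P['pm']-P['mm'])[:2]; print(np.linalg.norm(yd)/2)
a=np.arctan2(-yd[0],yd[1]);print('yaw',a)
yq=(Q[0]+Q[1]-Q[2]-Q[3])[:2];print('yawS',np.arctan2(-yq[0],yq[1]),np.linalg.norm(yq)/2)
cen=(cen+sum(Q)/4)/2
ex=np.array([np.cos(a),np.sin(a)]);ey=np.array([-ex[1],ex[0]])
loc=lambda p:np.array([(p[:2]-cen[:2])@ex,(p[:2]-cen[:2])@ey]).round(1)
w=T(347,147,128);print('wheel',w,loc(w)); ws=S(155,125,128);print(ws,loc(ws))
print('wheel pred',cen[:2]+171*ex-30*ey)
for p in [(188,275),(155,485)]: print('shutter edge',loc(T(*p,64)))
for p in [(103,365),(170,373)]: print('strut',loc(T(*p,17)))
for p in [(205,462),(270,408)]: print('strutS',loc(S(*p,17)))
hub=T(347,150,110)
for p in [(375,90),(280,157),(372,213)]:
  q=T(*p,98)-hub; print('spoke',np.degrees(np.arctan2(q[1],q[0])))
# ring/other
E
```

```text
pp [603.  130.9  66. ]
mp [435.5 155.1  66. ]
pm [ 557.2 -158.    66. ]
mm [ 388.4 -129.5   66. ]
[array([600., 134.,  66.]), array([435.6, 160.6,  66. ]), array([ 550. , -150.9,   66. ]), array([ 387.3, -123.4,   66. ])]
[ 4.96017414e+02 -3.72136160e-01  6.60000000e+01] [493.22427021   5.07869684  66.        ]
290.50772680603217
yaw -0.16058063539070902
yawS -0.1713925993798606 288.63368774885726
wheel [657.08189729 -56.58977512 128.        ] [169.8 -32.2]
[653.03929113 -45.94937755 128.        ] [164.1 -22.4]
wheel pred [658.62411848 -54.60218719]
shutter edge [75.4 64.5]
shutter edge [-75.   63.1]
strut [  6.2 118.8]
strut [ 8.1 69.1]
strutS [  8.1 106.8]
strutS [ 6.1 45.9]
spoke -24.234343587410883
spoke 92.6460399531738
spoke -157.22329617646932
```

```bash
cat >> h.py <<'E'
def st(t=None):
    s=bot.get_state(); M=R.from_rotvec(s['ee_rot']).as_matrix()
    print('t',round(s['time'],2),'tcp',s['tcp_pos'].round(1),'xyaw',round(float(np.degrees(np.arctan2(M[1,0],M[0,0]))),1),'toolaxes',M.T.round(3).tolist(),'F',s['wrist_force'].round(1),'gap',round(float(s['finger_gap']),1),'j',s['joints'].round(2))
    if t is not None:
        print('to go in tool axes',(M.T@(np.array(t)-s['tcp_pos'])).round(1))
    return s,M
E
python3 - <<'E'
from h import *
a=np.radians(-86); t=[657+62*np.cos(a),-55+62*np.sin(a),170]
print(t); st(t)
E
```

```text
[np.float64(661.3249013721357), np.float64(-116.8489711161091), 170]
t 0.15 tcp [ 215.1 -505.9  191.5] xyaw -67.0 toolaxes [[0.391, -0.92, -0.001], [-0.0, 0.001, -1.0], [0.92, 0.391, 0.0]] F [0.3 0.3 0.9] gap 85.4 j [-1.25  0.35  1.65  0.    1.14 -0.08]
to go in tool axes [-183.5   21.7  562.9]
```

View pics/wrist0.png

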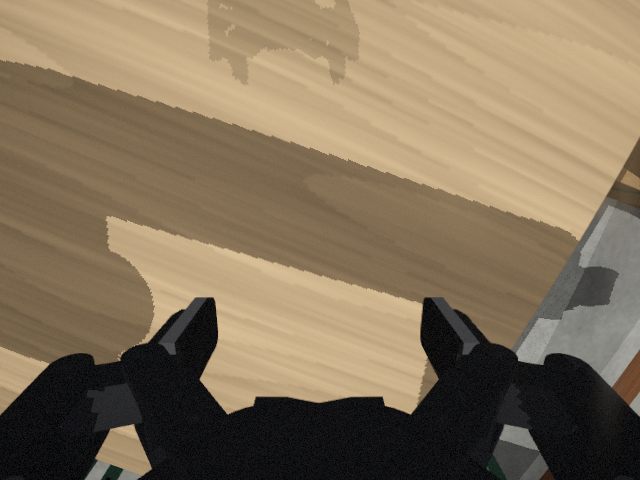

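>>> {"method": "apply_moves", "body": {"dr": [[0,0,0],[0,0,0],[0,0,0],[0,0,0],[0,0,0],[0,0,0],[0,0,0],[0,0,0]], "linear": [[-14,0,43],[-14,0,43],[-14,0,43],[-14,0,43],[-14,0,43],[-14,0,43],[-14,0,43],[-14,0,43]], "fingers": [45,45,45,45,45,45,45,45], "force": 60}}

```text
time: 0.95
tcp_pos: [489.0, -267.0, 191.8]
ee_rot: [-1.373, 0.908, -0.908]
wrist_force: [0.4, -1.4, -0.1]
finger_gap: 44.7
```

```bash
python3 - <<'E'
from h import *
st([661.3,-116.8,190])
E
```

```text
t 0.95 tcp [ 489.  -267.   191.8] xyaw -67.0 toolaxes [[0.391, -0.92, -0.0], [-0.0, 0.0, -1.0], [0.92, 0.391, -0.0]] F [ 0.4 -1.4 -0.1] gap 44.7 j [-0.58  0.36  1.63 -0.    1.14  0.59]
to go in tool axes [-70.9   1.8 217.3]
```

Move the rest, stop, and then turn +0.332 about tool y.

>>> {"method": "apply_moves", "body": {"dr": [[0,0,0],[0,0,0],[0,0,0],[0,0,0],[0,0,0],[0,0.11,0],[0,0.11,0],[0,0.112,0]], "linear": [[-14,0,43],[-14,0,43],[-14,0,43],[-14,0,43],[-15,0,45],[0,0,0],[0,0,0],[0,0,0]], "fingers": [45,45,45,45,45,45,45,45]}}

```text
time: 1.75
tcp_pos: [659.9, -117.9, 191.3]
ee_rot: [-1.24, 1.161, -1.16]
wrist_force: [-0.3, 0.1, 0.7]
finger_gap: 44.9
```

```bash
python3 - <<'E'
from h import *
st([661.3,-116.8,190])
snap('top','top1.png');c=snap('side','side1.png')
i=cv2.imread('pics/top1.png')[120:320,230:430]
cv2.imwrite('pics/top1z.png',cv2.resize(cv2.convertScaleAbs(i,alpha=1.6,beta=20),None,fx=3,fy=3))
snap('wrist','wrist1.png')
E
```

```text
t 1.75 tcp [ 659.9 -117.9  191.3] xyaw -86.2 toolaxes [[0.066, -0.998, -0.0], [-0.001, 0.0, -1.0], [0.998, 0.066, -0.001]] F [-0.3  0.1  0.7] gap 44.9 j [-0.25  0.57  1.31 -0.    1.26  1.26]
to go in tool axes [-1.   1.3  1.5]
```

View pics/top1z.png

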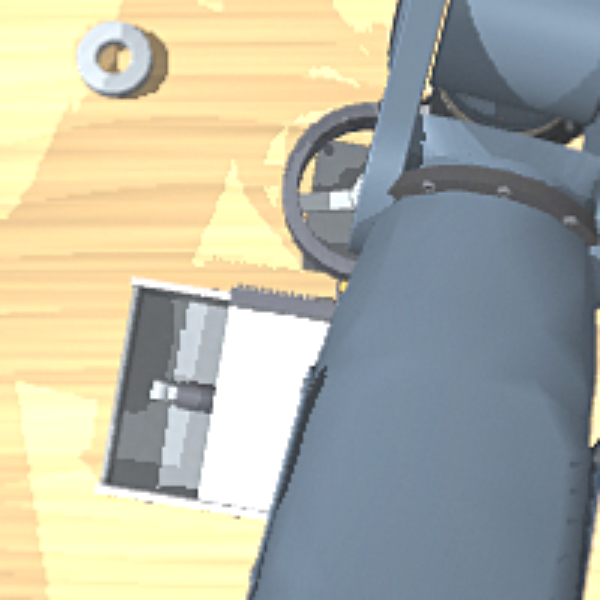

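View pics/wrist1.png

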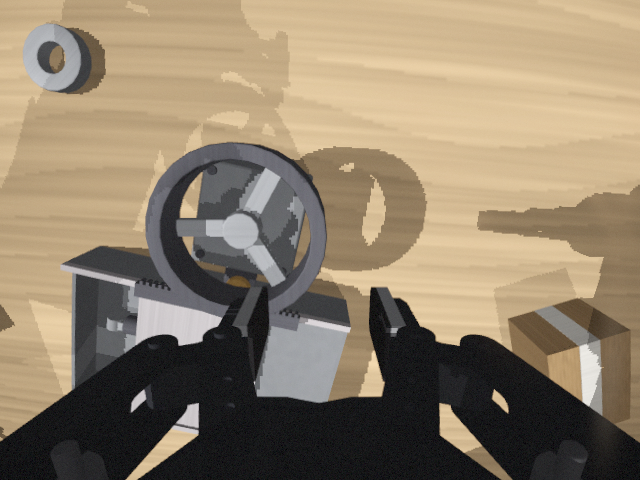

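```bash
python3 - <<'E'
from h import *
from scipy.optimize import least_squares
c=bot.camera('wrist'); g=cv2.cvtColor(c['color'],cv2.COLOR_RGB2GRAY)
i=c['color'][120:330,120:360,::-1]
cv2.imwrite('pics/w2.png',cv2.resize(cv2.convertScaleAbs(i,alpha=1.5,beta=20),None,fx=2.5,fy=2.5,interpolation=cv2.INTER_CUBIC))
E
```

```text
(no output)
```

View pics/w2.png

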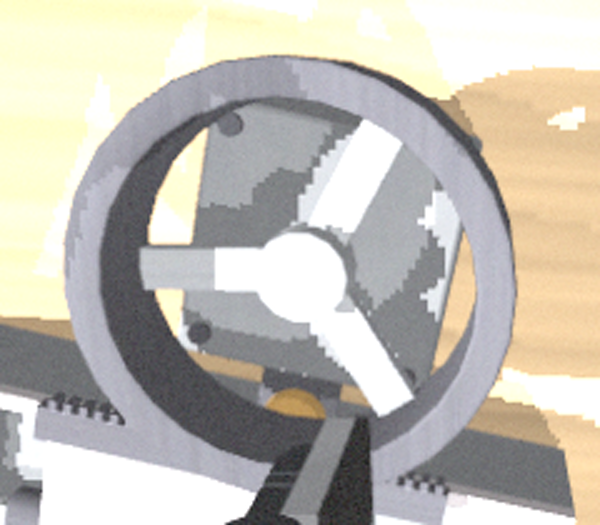

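```bash
python3 - <<'E'
from h import *
from scipy.optimize import least_squares
c=bot.camera('wrist')
pts=[(66,250),(90,165),(140,112),(210,70),(280,57),(350,66),(420,105),(470,165),(505,340),(95,375),(470,410)]
q=np.array([onz(c,120+u/2.5-.3,120+v/2.5-.3,128)[:2] for u,v in pts])
r=least_squares(lambda p:np.hypot(*(q-p[:2]).T)-p[2],[657,-55,68],loss='soft_l1');print(r.x,r.fun.round(1))
r=least_squares(lambda p:np.hypot(*(q-p[:2]).T)-68,[657,-55],loss='soft_l1');print(r.x,r.fun.round(1))
E
```

```text
[659.82368699 -57.2627437   66.00826795] [ 0.  -0.  -1.5 -0.6  0.3  1.2  0.8 -0.6  0.   0.7 -0.4]
[657.87580925 -58.09213897] [-0.9 -0.3 -1.5 -0.5  0.3  0.9 -0.  -2.  -3.1 -1.4 -4.1]
```

>>> {"method": "apply_moves", "body": {"dr": [[0,0,0],[0,0,0],[0,0,0],[0,0,0],[0,0,0],[0,0,0]], "linear": [[0,20,3],[0,20,0],[0,20,0],[0,15,0],[0,13,0],[0,0,0]], "fingers": [45,45,45,45,45,45]}}

```text
time: 2.6
tcp_pos: [662.0, -118.0, 102.2]
ee_rot: [-1.243, 1.159, -1.155]
wrist_force: [0.5, 0.2, 0.3]
finger_gap: 45.0
```

>>> {"method": "apply_moves", "body": {"dr": [[0,0,0],[0,0,0],[0,0,0],[0,0,0],[0,0,0],[0,0,0]], "linear": [[0,0,0],[0,0,0],[0,0,0],[0,0,0],[0,0,0],[0,0,0]], "fingers": [5,5,5,5,5,5]}}

```text
time: 3.2
tcp_pos: [662.9, -118.2, 104.1]
ee_rot: [-1.241, 1.157, -1.158]
wrist_force: [0.8, -0.0, -0.9]
finger_gap: 5.1
```

```bash
python3 - <<'E'
from h import *
st()
snap('wrist','w3.png')
E
```

```text
t 3.2 tcp [ 662.9 -118.2  104.1] xyaw -86.0 toolaxes [[0.07, -0.998, 0.0], [0.0, -0.0, -1.0], [0.998, 0.07, 0.0]] F [ 0.8 -0.  -0.9] gap 5.1 j [-0.25  0.66  1.38 -0.    1.1   1.26]
```

View pics/w3.png

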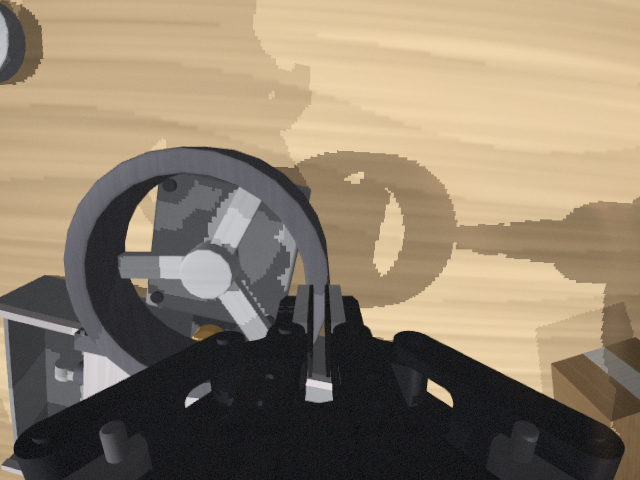

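```bash
python3 - <<'E'
import cv2
i=cv2.imread('pics/w3.png')[230:430,220:420]
cv2.imwrite('pics/w3z.png',cv2.resize(cv2.convertScaleAbs(i,alpha=2.2,beta=20),None,fx=3,fy=3,interpolation=cv2.INTER_CUBIC))
E
```

```text
(no output)
```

View pics/w3z.png

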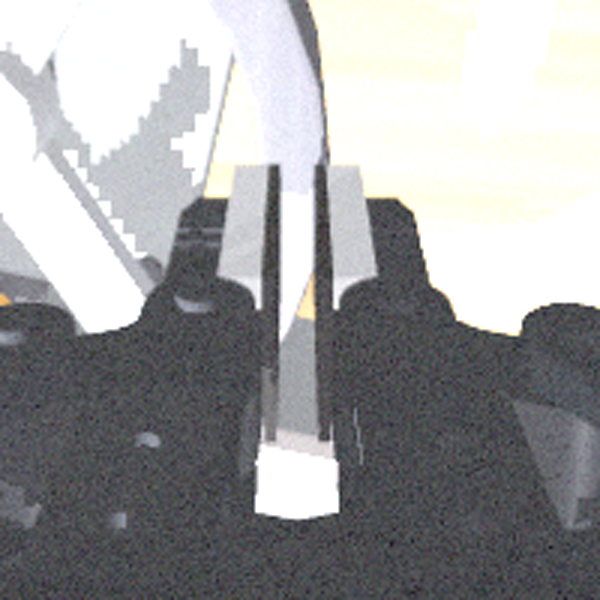

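```bash
python3 - <<'E'
from h import *
snap('side','s3.png')
i=cv2.imread('pics/s3.png')[100:300,200:400]
cv2.imwrite('pics/s3z.png',cv2.resize(cv2.convertScaleAbs(i,alpha=1.8,beta=20),None,fx=3,fy=3,interpolation=cv2.INTER_CUBIC))
E
```

```text
(no output)
```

View pics/s3z.png

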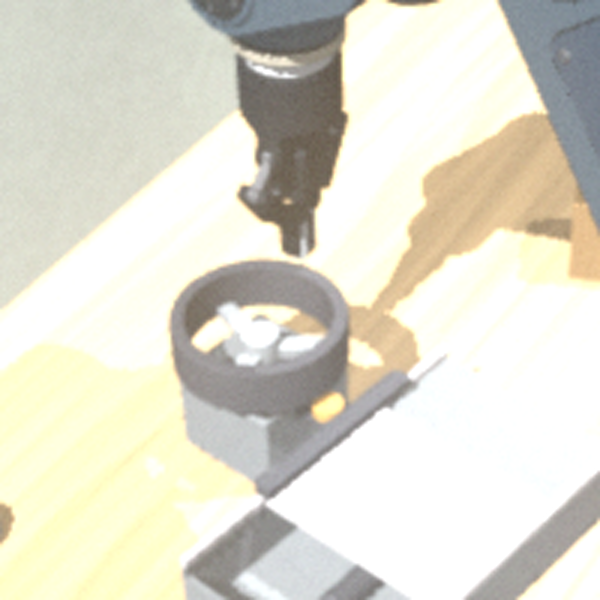

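```bash
python3 - <<'E'
from h import *
s,M=st()
for n in('side','top','wrist'):
    c=bot.camera(n)
    print(n,proj(c,s['tcp_pos']),'rimcen',proj(c,[658,-56,128]),'rim at -86',proj(c,[662,-118,128]))
    print([proj(c,[658+68*np.cos(a),-56+68*np.sin(a),128]) for a in (-1.57,0,1.57,3.14)])
E
```

```text
t 3.3 tcp [ 662.9 -118.2  103.9] xyaw -86.0 toolaxes [[0.07, -0.998, 0.0], [0.0, -0.0, -1.0], [0.998, 0.07, 0.0]] F [0.  0.2 0.1] gap 4.8 j [-0.25  0.66  1.38 -0.    1.1   1.26]
side [300.6, 196.4] rimcen [286.8, 203.9] rim at -86 [300.4, 188.4]
[[303.2, 187.6], [262.3, 194.3], [269.3, 221.3], [312.4, 214.0]]
top [379.9, 183.7] rimcen [353.5, 183.4] rim at -86 [380.9, 181.6]
[[383.6, 183.3], [353.2, 154.1], [323.4, 183.4], [353.7, 213.1]]
wrist [316.8, 272.3] rimcen [191.1, 289.9] rim at -86 [316.0, 291.0]
[[327.5, 299.1], [187.0, 148.8], [60.4, 279.8], [196.2, 401.9]]
```

```bash
python3 - <<'E'
from h import *
s,M=st()
cw=bot.camera('wrist');c=bot.camera('side')
o,d=ray(cw,220+297/3-.3,230+166/3-.3)
# intersect wrist ray with vertical axis through tcp: z at y closest
best=[(np.hypot(*((o+d*k)[:2]-s['tcp_pos'][:2])),(o+d*k)[2]) for k in np.linspace(50,300,2000)]
print('wrist tip z',min(best))
for z in (100,110,120,130,140): print(z,proj(c,[*s['tcp_pos'][:2],z]))
g=c['color'][150:220,265:335,::-1]
cv2.imwrite('pics/s4.png',cv2.resize(cv2.convertScaleAbs(g,alpha=1.8,beta=20),None,fx=8,fy=8,interpolation=cv2.INTER_CUBIC))
E
```

```text
t 3.45 tcp [ 662.9 -118.1  103.9] xyaw -86.0 toolaxes [[0.07, -0.998, -0.0], [0.0, 0.0, -1.0], [0.998, 0.07, 0.0]] F [0.9 0.3 0.1] gap 4.9 j [-0.25  0.66  1.38  0.    1.1   1.26]
wrist tip z (np.float64(1.1105934118775396), np.float64(122.40107826510905))
100 [300.6, 197.7]
110 [300.4, 194.4]
120 [300.3, 191.0]
130 [300.1, 187.6]
140 [299.9, 184.2]
```

View pics/s4.png

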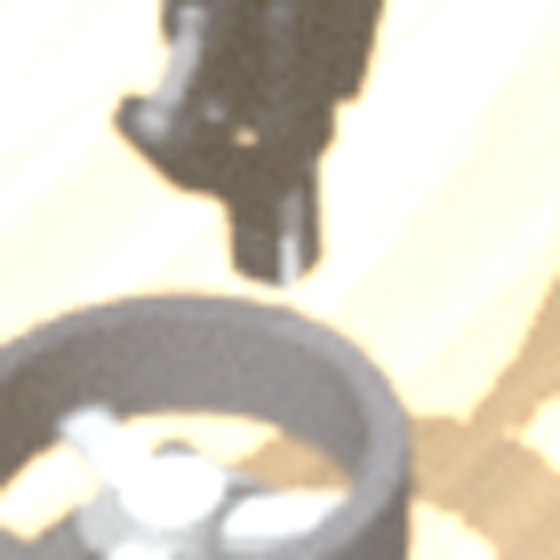

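>>> {"method": "apply_moves", "body": {"dr": [[0,0,0],[0,0,0],[0,0,0],[0,0,0],[0,0,0],[0,0,0]], "linear": [[0,0,0],[0,0,0],[0,0,0],[0,5,0],[0,5,0],[0,5,0]], "fingers": [45,45,45,45,45,45]}}

```text
time: 4.15
tcp_pos: [662.7, -118.1, 88.2]
ee_rot: [-1.242, 1.158, -1.157]
wrist_force: [-0.1, -1.3, 0.0]
finger_gap: 45.2
```

```bash
python3 - <<'E'
from h import *
s,M=st()
c=snap('wrist','w5.png');c=bot.camera('side')
g=c['color'][150:220,265:335,::-1]
cv2.imwrite('pics/s5.png',cv2.resize(cv2.convertScaleAbs(g,alpha=1.8,beta=20),None,fx=8,fy=8,interpolation=cv2.INTER_CUBIC))
E
```

```text
t 4.15 tcp [ 662.7 -118.1   88.2] xyaw -86.0 toolaxes [[0.07, -0.998, -0.0], [-0.0, 0.0, -1.0], [0.998, 0.07, -0.0]] F [-0.1 -1.3  0. ] gap 45.2 j [-0.25  0.68  1.39  0.    1.07  1.26]
```

View pics/s5.png

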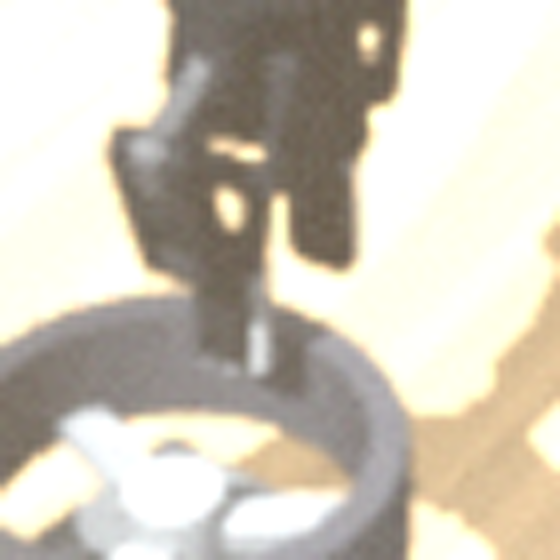

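View pics/w5.png

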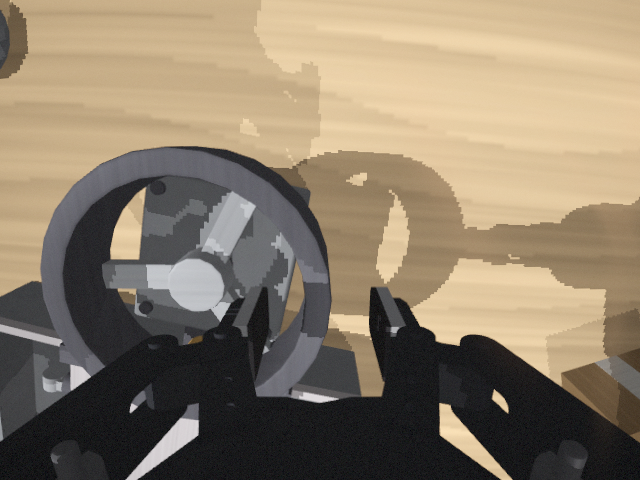

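```bash
python3 - <<'E'
from h import *
s,M=st();c=bot.camera('side');cw=bot.camera('wrist')
t=s['tcp_pos']
for dz in (0,10,20,30,40):
  for sx in (-1,1):
    p=t+M@[sx*29.0,-dz,0]; print(dz,sx,p.round(0),'side',proj(c,p), 'wrist inner edges',proj(cw,t+M@[sx*22.5,-dz,11]),proj(cw,t+M@[sx*22.5,-dz,-11]))
E
```

```text
t 4.25 tcp [ 662.3 -118.    87.7] xyaw -86.0 toolaxes [[0.07, -0.998, -0.001], [-0.002, 0.0, -1.0], [0.998, 0.07, -0.002]] F [-0.1  0.2  0.2] gap 44.9 j [-0.25  0.68  1.39  0.    1.07  1.26]
0 -1 [660. -89.  88.] side [295.0, 209.0] wrist inner edges [275.8, 253.6] [277.2, 290.4]
0 1 [ 664. -147.   88.] side [306.9, 194.9] wrist inner edges [357.3, 253.6] [356.1, 290.4]
10 -1 [660. -89.  98.] side [294.7, 205.7] wrist inner edges [273.6, 259.3] [275.1, 297.8]
10 1 [ 664. -147.   98.] side [306.7, 191.6] wrist inner edges [359.3, 259.3] [358.0, 297.8]
20 -1 [660. -89. 108.] side [294.5, 202.4] wrist inner edges [271.1, 265.6] [272.7, 305.9]
20 1 [ 664. -147.  108.] side [306.6, 188.3] wrist inner edges [361.6, 265.6] [360.1, 306.0]
30 -1 [660. -89. 118.] side [294.3, 199.0] wrist inner edges [268.2, 272.7] [270.1, 315.0]
30 1 [ 664. -147.  118.] side [306.4, 184.9] wrist inner edges [364.1, 272.7] [362.4, 315.1]
40 -1 [660. -89. 128.] side [294.1, 195.6] wrist inner edges [265.1, 280.7] [267.2, 325.2]
40 1 [ 664. -147.  128.] side [306.3, 181.6] wrist inner edges [367.0, 280.7] [365.0, 325.2]
```

```bash
python3 - <<'E'
from h import *
print(bot.grip_point_offset, [a for a in dir(bot) if a[0]!='_'])
E
```

```text
18.700000000000003 ['PlanningError', 'camera', 'get_state', 'grip_point_offset', 'job_done']
```

>>> {"method": "apply_moves", "body": {"dr": [[0,0,0],[0,0,0],[0,0,0],[0,0,0],[0,0,0]], "linear": [[0,3,0],[0,4,0],[0,4,0],[0,4,0],[0,0,0]], "fingers": [45,45,45,45,45]}}

```text
time: 4.85
tcp_pos: [662.4, -118.0, 73.0]
ee_rot: [-1.242, 1.159, -1.157]
wrist_force: [-0.3, -0.4, 0.5]
finger_gap: 44.7
```

>>> {"method": "apply_moves", "body": {"dr": [[0,0,0],[0,0,0],[0,0,0],[0,0,0],[0,0,0]], "linear": [[0,0,0],[0,0,0],[0,0,0],[0,0,0],[0,0,0]], "fingers": [5,5,5,5,5]}}

```text
time: 5.35
tcp_pos: [662.9, -117.3, 74.4]
ee_rot: [-1.24, 1.158, -1.157]
wrist_force: [-1.0, 4.2, 3.6]
finger_gap: 9.7
```

```bash
python3 - <<'E'
from h import *
s,M=st()
c=bot.camera('side')
g=c['color'][150:220,265:335,::-1]
cv2.imwrite('pics/s6.png',cv2.resize(cv2.convertScaleAbs(g,alpha=1.8,beta=20),None,fx=8,fy=8,interpolation=cv2.INTER_CUBIC))
E
```

```text
t 5.35 tcp [ 662.9 -117.3   74.4] xyaw -86.0 toolaxes [[0.07, -0.998, -0.001], [0.0, 0.001, -1.0], [0.998, 0.07, 0.0]] F [-1.   4.2  3.6] gap 9.7 j [-0.24  0.7   1.4   0.    1.05  1.26]
```

View pics/s6.png

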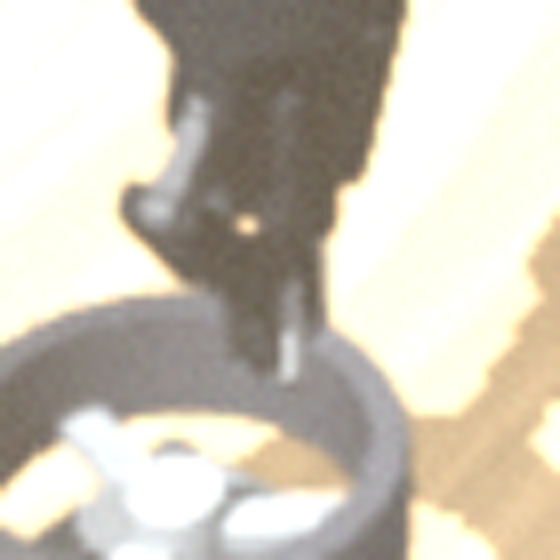

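>>> {"method": "apply_moves", "body": {"dr": [[0,-0.1,0],[0,-0.1,0],[0,-0.1,0],[0,-0.1,0]], "linear": [[-0.3,0,6.2],[-0.3,0,6.2],[-0.3,0,6.2],[-0.3,0,6.2]], "fingers": [5,5,5,5], "force": 80}}

```text
time: 5.8
tcp_pos: [686.4, -111.2, 74.4]
ee_rot: [-1.397, 0.855, -0.853]
wrist_force: [-5.0, 2.0, 5.9]
finger_gap: 8.6
```

```bash
python3 - <<'E'
from h import *
s,M=st(); p=s['tcp_pos'][:2]-[658.5,-56]; print(np.hypot(*p),np.degrees(np.arctan2(p[1],p[0])))
E
```

```text
t 5.8 tcp [ 686.4 -111.2   74.4] xyaw -62.9 toolaxes [[0.456, -0.89, -0.001], [-0.001, 0.001, -1.0], [0.89, 0.456, -0.001]] F [-5.   2.   5.9] gap 8.6 j [-0.23  0.73  1.32  0.    1.08  0.87]
61.83248684820489 -63.202680778879
```

>>> {"method": "apply_moves", "body": {"dr": [[0,-0.1,0],[0,-0.1,0],[0,-0.1,0],[0,-0.1,0],[0,-0.1,0],[0,-0.1,0],[0,-0.1,0],[0,-0.1,0]], "linear": [[-0.3,0,6.2],[-0.3,0,6.2],[-0.3,0,6.2],[-0.3,0,6.2],[-0.3,0,6.2],[-0.3,0,6.2],[-0.3,0,6.2],[-0.3,0,6.2]], "fingers": [5,5,5,5,5,5,5,5]}}

```text
time: 6.6
tcp_pos: [717.9, -75.3, 74.5]
ee_rot: [-1.559, 0.234, -0.234]
wrist_force: [-3.6, -3.3, 3.0]
finger_gap: 8.7
```

```bash
python3 - <<'E'
from h import *
s,M=st(); p=s['tcp_pos'][:2]-[658.5,-56]; print(np.hypot(*p),np.degrees(np.arctan2(p[1],p[0])))
c=bot.camera('side')
g=c['color'][150:350,220:420,::-1]
cv2.imwrite('pics/s7.png',cv2.resize(cv2.convertScaleAbs(g,alpha=1.5,beta=10),None,fx=3,fy=3,interpolation=cv2.INTER_CUBIC))
E
```

```text
t 6.6 tcp [717.9 -75.3  74.5] xyaw -17.1 toolaxes [[0.956, -0.293, 0.0], [0.0, -0.001, -1.0], [0.293, 0.956, -0.001]] F [-3.6 -3.3  3. ] gap 8.7 j [-0.17  0.78  1.24 -0.    1.12  0.13]
62.489188169071845 -17.96888368548239
```

View pics/s7.png

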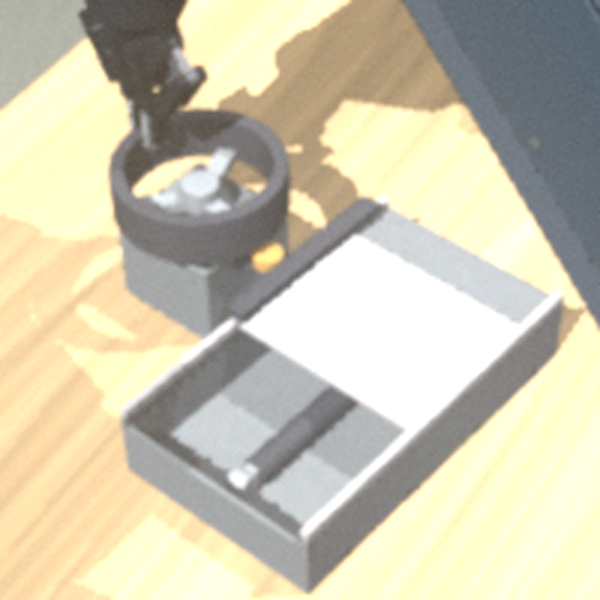

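>>> {"method": "apply_moves", "body": {"dr": [[0,-0.1,0],[0,-0.1,0],[0,-0.1,0],[0,-0.1,0],[0,-0.1,0],[0,-0.1,0],[0,-0.1,0],[0,-0.05,0]], "linear": [[-0.4,0,6.2],[-0.4,0,6.2],[-0.4,0,6.2],[-0.4,0,6.2],[-0.4,0,6.2],[-0.4,0,6.2],[-0.4,0,6.2],[-0.1,0,3.1]], "fingers": [5,5,5,5,5,5,5,5]}}

```text
time: 7.45
tcp_pos: [715.4, -30.0, 74.5]
ee_rot: [-1.544, -0.357, 0.35]
wrist_force: [8.5, -4.7, -2.1]
finger_gap: 8.2
```

```bash
python3 - <<'E'
from h import *
s,M=st(); p=s['tcp_pos'][:2]-[658.5,-56]; print(np.hypot(*p),np.degrees(np.arctan2(p[1],p[0])))
c=bot.camera('side')
g=c['color'][150:350,220:420,::-1]
cv2.imwrite('pics/s8.png',cv2.resize(cv2.convertScaleAbs(g,alpha=1.5,beta=10),None,fx=3,fy=3,interpolation=cv2.INTER_CUBIC))
E
```

```text
t 7.45 tcp [715.4 -30.   74.5] xyaw 25.8 toolaxes [[0.9, 0.436, 0.003], [0.004, -0.001, -1.0], [-0.436, 0.9, -0.003]] F [ 8.5 -4.7 -2.1] gap 8.2 j [-0.11  0.77  1.26 -0.    1.11 -0.56]
62.589005253950745 24.562780024181617
```

View pics/s8.png

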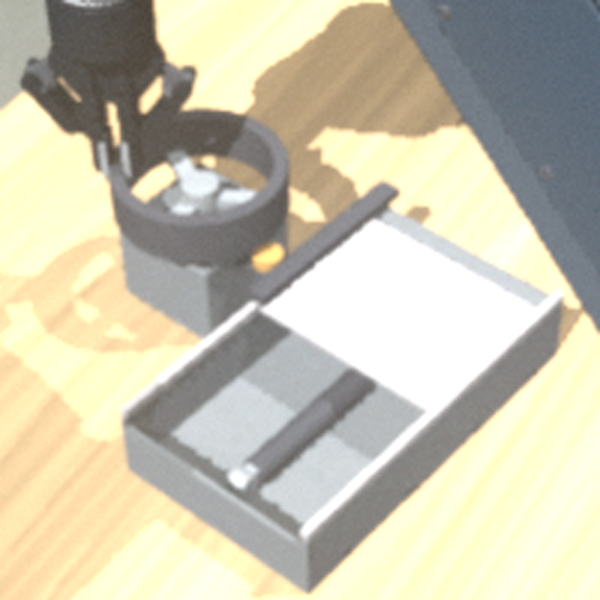

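```bash
cat >> h.py <<'E'
CEN=np.array([495.3,1.5]); A=-0.163
EX=np.array([np.cos(A),np.sin(A)]);EY=np.array([-EX[1],EX[0]])
loc=lambda p:np.array([(p[:2]-CEN)@EX,(p[:2]-CEN)@EY]).round(1)
wor=lambda x,y:CEN+x*EX+y*EY
E
python3 - <<'E'
from h import *
c=bot.camera('side')
S=lambda u,v,z:loc(onz(c,220+u/3-.3,150+v/3-.3,z))
for nm,ps in dict(prev=[(242,322),(405,430)],now=[(262,305),(425,411)]).items(): print(nm,[S(*p,64) for p in ps])
print([S(*p,66) for p in [(125,418),(303,533),(557,297)]])
E
```

```text
prev [array([78.3, 29. ]), array([-77.7,  34.1])]
now [array([78.8,  6.4]), array([-77.4,  11.6])]
[array([ 76. , 151.4]), array([-83.3, 147.3]), array([ -83.8, -138. ])]
```

>>> {"method": "apply_moves", "body": {"dr": [[0,-0.05,0],[0,-0.05,0],[0,-0.05,0]], "linear": [[-0.2,0,3.1],[-0.2,0,3.1],[-0.2,0,3.1]], "fingers": [5,5,5]}}

```text
time: 7.85
tcp_pos: [711.0, -22.1, 74.5]
ee_rot: [-1.522, -0.473, 0.465]
wrist_force: [11.5, -3.6, -5.0]
finger_gap: 8.2
```

>>> {"method": "apply_moves", "body": {"dr": [[0,-0.05,0],[0,0,0]], "linear": [[-0.2,0,3.1],[0,0,0]], "fingers": [5,5]}}

```text
time: 8.05
tcp_pos: [709.0, -19.1, 74.5]
ee_rot: [-1.512, -0.512, 0.504]
wrist_force: [9.6, -0.5, -4.5]
finger_gap: 8.4
```

```bash
python3 - <<'E'
from h import *
s,M=st(); p=s['tcp_pos'][:2]-[658.5,-56]; print(np.hypot(*p),np.degrees(np.arctan2(p[1],p[0])))
c=bot.camera('side')
g=c['color'][150:350,220:420,::-1]
cv2.imwrite('pics/s9.png',cv2.resize(cv2.convertScaleAbs(g,alpha=1.2,beta=0),None,fx=3,fy=3,interpolation=cv2.INTER_CUBIC))
E
```

```text
t 8.05 tcp [709.  -19.1  74.5] xyaw 37.2 toolaxes [[0.797, 0.604, 0.004], [0.005, -0.0, -1.0], [-0.604, 0.797, -0.003]] F [ 9.6 -0.5 -4.5] gap 8.4 j [-0.09  0.76  1.29  0.    1.1  -0.74]
62.488222496694135 36.14424997023164
```

View pics/s9.png

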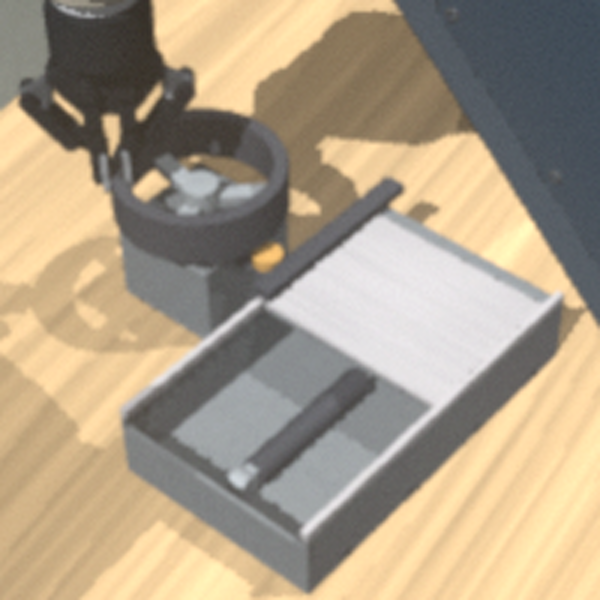

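>>> {"method": "apply_moves", "body": {"dr": [[0,-0.05,0],[0,-0.05,0],[0,0,0]], "linear": [[-0.2,0,3.1],[-0.2,0,3.1],[0,0,0]], "fingers": [5,5,5]}}

```text
time: 8.4
tcp_pos: [707.5, -17.0, 74.6]
ee_rot: [-1.498, -0.592, 0.576]
wrist_force: [26.0, -10.6, -14.2]
finger_gap: 8.4
```

>>> {"method": "apply_moves", "body": {"dr": [[0,-0.05,0],[0,-0.05,0],[0,0,0]], "linear": [[-0.2,0,3.1],[-0.2,0,3.1],[0,0,0]], "fingers": [5,5,5]}}

```text
time: 8.7
tcp_pos: [707.8, -17.0, 74.8]
ee_rot: [-1.486, -0.675, 0.644]
wrist_force: [54.0, -31.5, -30.9]
finger_gap: 8.5
```

```bash
python3 - <<'E'
from h import *
s,M=st(); p=s['tcp_pos'][:2]-[658.5,-56]; print(np.hypot(*p),np.degrees(np.arctan2(p[1],p[0])),M.T@s['wrist_force'],s['ft_torque'])
c=bot.camera('side')
g=c['color'][150:350,220:420,::-1]
cv2.imwrite('pics/s10.png',cv2.resize(cv2.convertScaleAbs(g,alpha=1.2,beta=0),None,fx=3,fy=3,interpolation=cv2.INTER_CUBIC))
S=lambda u,v,z:loc(onz(c,220+u/3-.3,150+v/3-.3,z))
print([S(*p,64) for p in [(267,301),(432,408)]])
E
```

```text
t 8.7 tcp [707.8 -17.   74.8] xyaw 48.3 toolaxes [[0.666, 0.746, 0.01], [0.024, -0.007, -1.0], [-0.746, 0.666, -0.023]] F [ 54.  -31.5 -30.9] gap 8.5 j [-0.09  0.74  1.31 -0.01  1.07 -0.93]
62.87772147403583 38.38553232136135 [ 12.12306491  32.46360342 -60.53034787] [-4.82848383 -8.80124382 -2.50954656]
[array([78.8,  0.9]), array([-79.4,   6.3])]
```

View pics/s10.png

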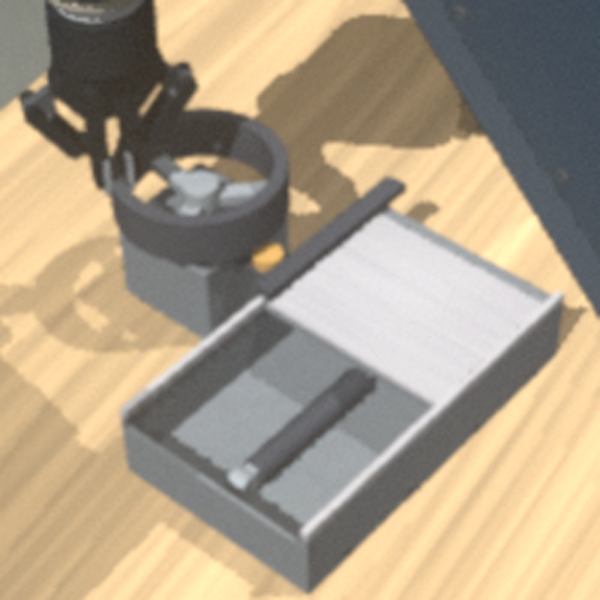

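Stop reached: 60 N tangential and no more travel. I'll relax the command back to neutral, then release.

>>> {"method": "apply_moves", "body": {"dr": [[0,0.07,0],[0,0.07,0],[0,0.02,0],[0,0,0]], "linear": [[0.2,0,-4.5],[0.2,0,-4.5],[0,0,-1],[0,0,0]], "fingers": [5,5,5,5]}}

```text
time: 9.15
tcp_pos: [707.3, -17.1, 74.4]
ee_rot: [-1.505, -0.54, 0.534]
wrist_force: [8.1, -0.4, -1.6]
finger_gap: 8.4
```

```bash
python3 - <<'E'
from h import *
s,M=st(); p=s['tcp_pos'][:2]-[658.5,-56]; print(np.hypot(*p),np.degrees(np.arctan2(p[1],p[0])),M.T@s['wrist_force'],s['ft_torque'])
E
```

```text
t 9.15 tcp [707.3 -17.1  74.4] xyaw 39.3 toolaxes [[0.773, 0.634, 0.003], [0.004, -0.0, -1.0], [-0.634, 0.773, -0.003]] F [ 8.1 -0.4 -1.6] gap 8.4 j [-0.09  0.75  1.29  0.    1.09 -0.78]
62.40538122426978 38.555032887558944 [ 6.02489773  1.65173205 -5.46810348] [ 0.01197837 -1.22315225  0.37379124]
```

>>> {"method": "apply_moves", "body": {"dr": [[0,0,0],[0,0,0],[0,0,0],[0,0,0],[0,0,0],[0,0,0],[0,0,0],[0,0,0]], "linear": [[0,0,0],[0,0,0],[0,0,0],[0,-20,0],[0,-30,0],[0,-40,0],[0,-30,0],[0,0,0]], "fingers": [45,45,45,45,45,45,45,45]}}

```text
time: 9.95
tcp_pos: [707.6, -17.1, 199.3]
ee_rot: [-1.506, -0.545, 0.533]
wrist_force: [-0.8, 0.6, 0.2]
finger_gap: 44.9
```

```bash
python3 - <<'E'
from h import *
s,M=st()
c=snap('top','t11.png')
i=cv2.imread('pics/t11.png')[140:320,240:420]
cv2.imwrite('pics/t11z.png',cv2.resize(cv2.convertScaleAbs(i,alpha=1.5,beta=20),None,fx=3.3333,fy=3.3333,interpolation=cv2.INTER_CUBIC))
E
```

```text
t 9.95 tcp [707.6 -17.1 199.3] xyaw 39.4 toolaxes [[0.772, 0.635, 0.006], [0.008, -0.001, -1.0], [-0.635, 0.772, -0.005]] F [-0.8  0.6  0.2] gap 44.9 j [-0.09  0.64  1.18  0.    1.31 -0.78]
```

View pics/t11z.png

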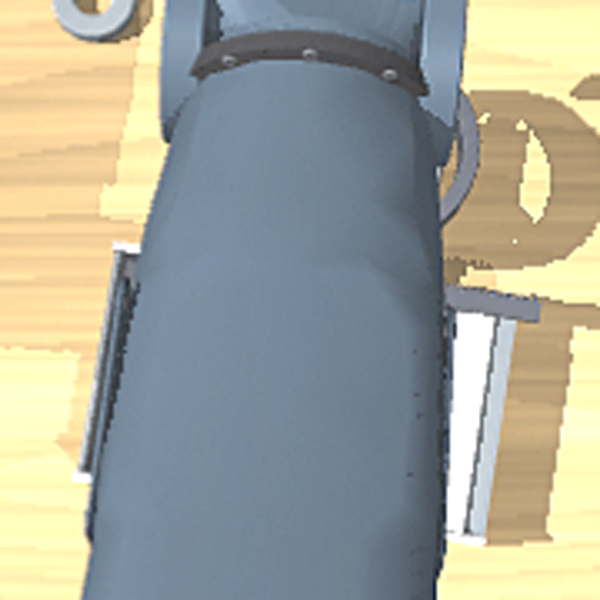

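>>> {"method": "apply_moves", "body": {"dr": [[0,0.14,0],[0,0.14,0],[0,0.14,0],[0,0.14,0],[0,0.14,0],[0,0.148,0],[0,0,0]], "linear": [[0,0,0],[0,0,0],[0,0,0],[0,0,0],[0,0,0],[0,0,0],[0,0,0]], "fingers": [45,45,45,45,45,45,45]}}

```text
time: 10.7
tcp_pos: [705.1, -16.9, 192.4]
ee_rot: [-1.567, 0.129, -0.125]
wrist_force: [-0.6, -0.2, -0.1]
finger_gap: 45.1
```

```bash
python3 - <<'E'
from h import *
s,M=st([*wor(7,43),190])
c=bot.camera('side')
S=lambda u,v,z:loc(onz(c,220+u/3-.3,150+v/3-.3,z))
print([S(*p,17) for p in [(232,485),(243,476),(360,383)]])
E
```

```text
t 10.7 tcp [705.1 -16.9 192.4] xyaw -9.3 toolaxes [[0.987, -0.161, -0.002], [-0.002, 0.0, -1.0], [0.161, 0.987, -0.0]] F [-0.6 -0.2 -0.1] gap 45.1 j [-0.09  0.64  1.19  0.    1.31  0.07]
to go in tool axes [-202.9    2.9   27.4]
[array([  7.9, 119.5]), array([  7.5, 108.4]), array([  1.2, -13.4])]
```

>>> {"method": "apply_moves", "body": {"dr": [[0,0,0],[0,0,0],[0,0,0],[0,0,0],[0,0,0],[0,0,0]], "linear": [[-40,0,6],[-40,0,6],[-40,0,5],[-40,0,5],[-43,0,5],[0,0,0]], "fingers": [55,55,55,55,55,55]}}

```text
time: 11.35
tcp_pos: [504.9, 43.0, 193.2]
ee_rot: [-1.567, 0.123, -0.117]
wrist_force: [1.3, 0.1, 1.1]
finger_gap: 54.8
```

```bash
python3 - <<'E'
from h import *
import pickle
s,M=st([*wor(7,43),190])
c=snap('wrist','w12.png'); pickle.dump(c,open('c12.pkl','wb'))
cv2.imwrite('pics/w12b.png',cv2.convertScaleAbs(cv2.imread('pics/w12.png'),alpha=1.8,beta=20))
E
```

```text
t 11.35 tcp [504.9  43.  193.2] xyaw -8.8 toolaxes [[0.988, -0.153, -0.004], [-0.004, 0.0, -1.0], [0.153, 0.988, -0.0]] F [1.3 0.1 1.1] gap 54.8 j [-0.01  0.27  1.76  0.    1.12  0.15]
to go in tool axes [4.3 3.2 0.5]
```

View pics/w12b.png

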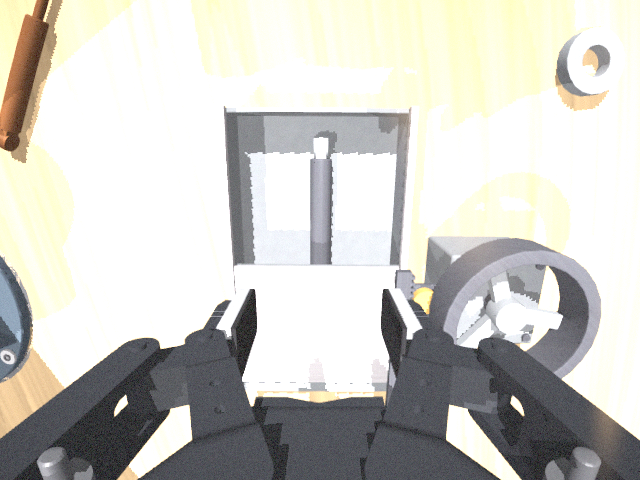

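```bash
python3 - <<'E'
from h import *
import pickle
c=pickle.load(open('c12.pkl','rb'))
eye=onz(c,321,138,17);a=onz(c,320.5,165,17);b=onz(c,320.5,240,17);cy=onz(c,320.5,158,25)
print('eye',eye,'cyl',a,b,'cylend',cy); d=eye-b; print('dir yaw',np.arctan2(-d[0],d[1]))
print('loc',loc(eye),loc(cy),loc(a),loc(b))
print('rails',loc(onz(c,224,108,66)),loc(onz(c,411,108,66)),'endwall',loc(onz(c,318,109,48)),loc(onz(c,318,114,48)))
print('shutter edge',loc(onz(c,236,265,64)),loc(onz(c,400,265,64)),'rack top x',loc(onz(c,398,300,75)))
E
```

```text
eye [517.70418617 117.45872159  17.        ] cyl [513.21596746  91.38202737  17.        ] [501.32397501  13.50203912  17.        ] cylend [514.29674773  98.49545407  25.        ]
dir yaw -0.1562827396478728
loc [  3.3 118.1] [ 3.  98.8] [ 3.1 91.6] [ 4.  12.8]
rails [-79.4 141.2] [ 79.1 142.7] endwall [  0.3 142.4] [  0.3 138.2]
shutter edge [-76.6  -0.1] [79.9  1.7] rack top x [ 77.9 -29.6]
```

>>> {"method": "apply_moves", "body": {"dr": [[0,0,0],[0,0,0],[0,0,0],[0,0,0],[0,0,0],[0,0,0]], "linear": [[1,33,6.5],[0,35,0],[0,35,0],[0,35,0],[0,25,0],[0,0,0]], "fingers": [45,45,45,45,45,45]}}

```text
time: 12.0
tcp_pos: [510.3, 47.9, 27.8]
ee_rot: [-1.568, 0.127, -0.119]
wrist_force: [0.1, 0.6, 1.1]
finger_gap: 45.1
```

```bash
python3 - <<'E'
from h import *
s,M=st([506.8,49.3,10])
c=snap('wrist','w13.png')
cv2.imwrite('pics/w13b.png',cv2.convertScaleAbs(cv2.imread('pics/w13.png'),alpha=1.8,beta=20))
c=bot.camera('side');g=c['color'][170:330,240:400,::-1]
cv2.imwrite('pics/s13.png',cv2.resize(cv2.convertScaleAbs(g,alpha=1.6,beta=10),None,fx=3.6,fy=3.6,interpolation=cv2.INTER_CUBIC))
E
```

```text
t 12.0 tcp [510.3  47.9  27.8] xyaw -9.0 toolaxes [[0.988, -0.156, -0.005], [-0.005, -0.0, -1.0], [0.156, 0.988, -0.001]] F [0.1 0.6 1.1] gap 45.1 j [ 0.    0.52  1.87 -0.    0.75  0.16]
to go in tool axes [-3.6 17.8  0.9]
```

View pics/w13b.png

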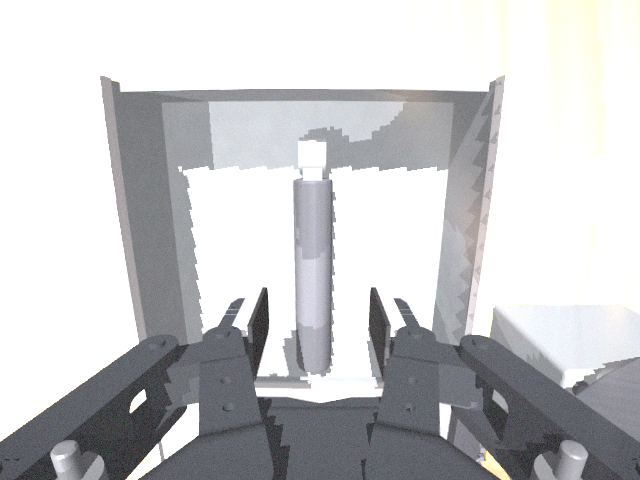

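View pics/s13.png

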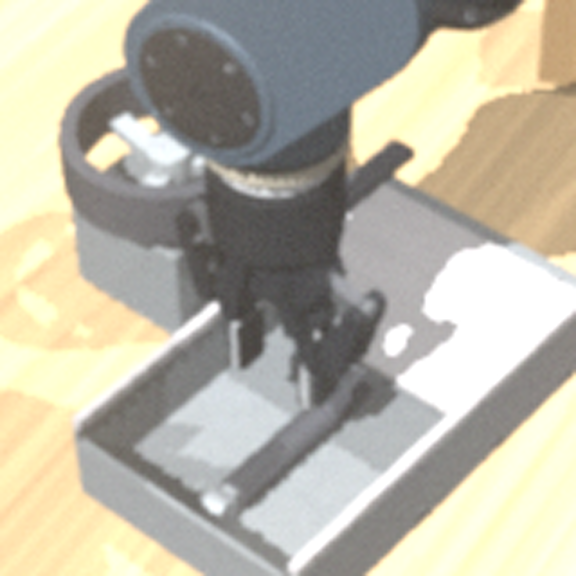

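>>> {"method": "apply_moves", "body": {"dr": [[0,0,0],[0,0,0],[0,0,0],[0,0,0],[0,0,0],[0,0,0]], "linear": [[-3,10,2],[0,10,0],[0,10,0],[0,6,0],[0,5,0],[0,0,0]], "fingers": [45,45,45,45,45,45]}}

```text
time: 12.7
tcp_pos: [508.6, 50.6, -10.7]
ee_rot: [-1.567, 0.126, -0.124]
wrist_force: [-0.1, -0.2, 0.5]
finger_gap: 44.8
```

```bash
python3 - <<'E'
from h import *
s,M=st([506.8,49.3,-25])
c=snap('wrist','w14.png')
cv2.imwrite('pics/w14b.png',cv2.convertScaleAbs(cv2.imread('pics/w14.png'),alpha=1.8,beta=20))
c=bot.camera('side');g=c['color'][170:330,240:400,::-1]
cv2.imwrite('pics/s14.png',cv2.resize(cv2.convertScaleAbs(g,alpha=1.6,beta=10),None,fx=3.6,fy=3.6,interpolation=cv2.INTER_CUBIC))
E
```

```text
t 12.7 tcp [508.6  50.6 -10.7] xyaw -9.1 toolaxes [[0.987, -0.158, -0.001], [-0.001, 0.0, -1.0], [0.158, 0.987, -0.0]] F [-0.1 -0.2  0.5] gap 44.8 j [0.01 0.59 1.89 0.   0.67 0.17]
to go in tool axes [-1.5 14.3 -1.6]
```

View pics/w14b.png

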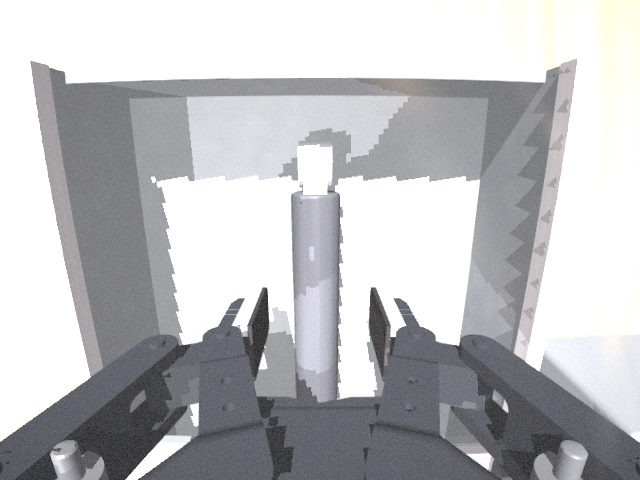

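View pics/s14.png

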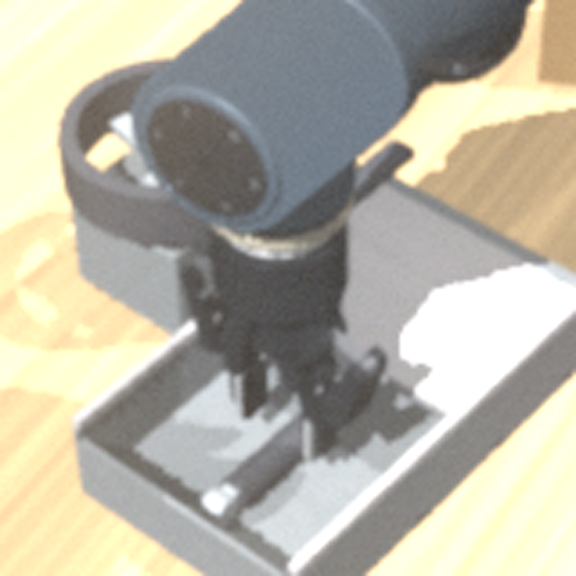

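>>> {"method": "apply_moves", "body": {"dr": [[0,0,0],[0,0,0],[0,0,0],[0,0,0]], "linear": [[-1,4,-1],[0,4,0],[0,4,0],[0,0,0]], "fingers": [45,45,45,45]}}

```text
time: 13.2
tcp_pos: [507.4, 49.8, -22.7]
ee_rot: [-1.567, 0.126, -0.124]
wrist_force: [-0.6, -0.7, 0.7]
finger_gap: 45.2
```

>>> {"method": "apply_moves", "body": {"dr": [[0,0,0],[0,0,0],[0,0,0]], "linear": [[0,2,0],[0,2,0],[0,0,0]], "fingers": [45,45,45]}}

```text
time: 13.5
tcp_pos: [507.7, 49.8, -26.3]
ee_rot: [-1.567, 0.125, -0.125]
wrist_force: [-0.1, 0.2, 0.2]
finger_gap: 44.8
```

>>> {"method": "apply_moves", "body": {"dr": [[0,0,0],[0,0,0],[0,0,0],[0,0,0],[0,0,0]], "linear": [[0,0,0],[0,0,0],[0,0,0],[0,0,0],[0,0,0]], "fingers": [5,5,5,5,5], "force": 70}}

```text
time: 14.0
tcp_pos: [507.9, 49.7, -25.7]
ee_rot: [-1.567, 0.125, -0.125]
wrist_force: [-1.5, -0.0, 5.5]
finger_gap: 19.0
```

```bash
python3 - <<'E'
from h import *
s,M=st()
c=snap('wrist','w15.png')
cv2.imwrite('pics/w15b.png',cv2.convertScaleAbs(cv2.imread('pics/w15.png'),alpha=1.8,beta=20))
E
```

```text
t 14.0 tcp [507.9  49.7 -25.7] xyaw -9.1 toolaxes [[0.987, -0.158, 0.0], [0.0, -0.0, -1.0], [0.158, 0.987, 0.0]] F [-1.5 -0.   5.5] gap 19.0 j [ 0.01  0.62  1.89 -0.    0.63  0.17]
```

View pics/w15b.png

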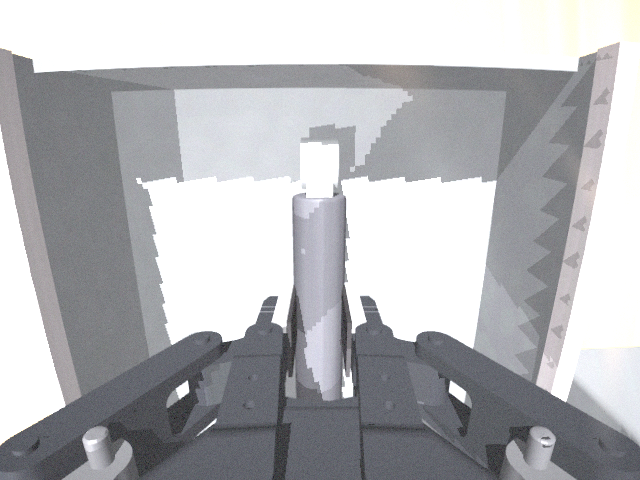

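```bash
cat > plan.py <<'E'
from h import *
def tcp(yr,zr,th): c,s=np.cos(th),np.sin(th); return np.array([yr+170*c+42.7*s, zr+170*s-42.7*c])
def rows(wps):
    # tool z = (c,s) strut dir ; tool y = -normal = (s,-c)
    out=[]
    for a,b in zip(wps[:-1],wps[1:]):
        d=tcp(*b)-tcp(*a); c,s=np.cos(a[2]),np.sin(a[2])
        out.append((round(b[2]-a[2],3),round(float(d@[s,-c]),1),round(float(d@[c,s]),1)))
    return out
E
python3 - <<'E'
from plan import *
w=[(-120.4,17,0),(-119,18,.05),(-117,19,.1),(-115,19,.15),(-111,19,.17),(-107,19,.19),(-100,19,.2),(-95,18,.205),(-90,18,.22),(-87,18,.26),(-85,18,.3),(-85,18,.3),(-78,18,.33),(-68,18,.37),(-58,18,.4),(-46,18,.4),(-30,18,.4),(-14,18,.4),(2,18,.4),(18,19,.4),(30,22,.4)]
for x,r in zip(w[1:],rows(w)): print(x,'dr',r[0],'lin y,z',r[1:])
print(wor(3,tcp(30,22,.4)[0]))
E
```

```text
(-119, 18, 0.05) dr 0.05 lin y,z (-9.5, 3.3)
(-117, 19, 0.1) dr 0.05 lin y,z (-9.4, 4.0)
(-115, 19, 0.15) dr 0.05 lin y,z (-8.4, 3.9)
(-111, 19, 0.17) dr 0.02 lin y,z (-2.8, 4.8)
(-107, 19, 0.19) dr 0.02 lin y,z (-2.7, 4.8)
(-100, 19, 0.2) dr 0.01 lin y,z (-0.4, 7.3)
(-95, 18, 0.205) dr 0.005 lin y,z (1.1, 4.9)
(-90, 18, 0.22) dr 0.015 lin y,z (-1.5, 5.5)
(-87, 18, 0.26) dr 0.04 lin y,z (-6.2, 4.5)
(-85, 18, 0.3) dr 0.04 lin y,z (-6.3, 3.5)
(-85, 18, 0.3) dr 0.0 lin y,z (0.0, 0.0)
(-78, 18, 0.33) dr 0.03 lin y,z (-3.0, 7.9)
(-68, 18, 0.37) dr 0.04 lin y,z (-3.6, 11.0)
(-58, 18, 0.4) dr 0.03 lin y,z (-1.5, 10.5)
(-46, 18, 0.4) dr 0.0 lin y,z (4.7, 11.1)
(-30, 18, 0.4) dr 0.0 lin y,z (6.2, 14.7)
(-14, 18, 0.4) dr 0.0 lin y,z (6.2, 14.7)
(2, 18, 0.4) dr 0.0 lin y,z (6.2, 14.7)
(18, 19, 0.4) dr 0.0 lin y,z (5.3, 15.1)
(30, 22, 0.4) dr 0.0 lin y,z (1.9, 12.2)
[531.23674601 201.52814263]
```

>>> {"method": "apply_moves", "body": {"dr": [[0.05,0,0],[0.05,0,0],[0.05,0,0],[0.02,0,0],[0.02,0,0],[0,0,0]], "linear": [[0,-9.5,3.3],[0,-9.4,4],[0,-8.4,3.9],[0,-2.8,4.8],[0,-2.7,4.8],[0,0,0]], "fingers": [5,5,5,5,5,5]}}

```text
time: 14.65
tcp_pos: [510.7, 68.1, 8.8]
ee_rot: [-1.377, 0.11, -0.133]
wrist_force: [-0.7, 0.8, -2.3]
finger_gap: 19.0
```

```bash
python3 - <<'E'
from plan import *
s,M=st(); print('expect',wor(0,tcp(-107,19,.19)[0]),tcp(-107,19,.19)[1], loc(s['tcp_pos']), tcp(-107,19,.19))
c=bot.camera('side');g=c['color'][170:330,240:400,::-1]
cv2.imwrite('pics/s16.png',cv2.resize(cv2.convertScaleAbs(g,alpha=1.6,beta=10),None,fx=3.6,fy=3.6,interpolation=cv2.INTER_CUBIC))
c=snap('wrist','w16.png')
cv2.imwrite('pics/w16b.png',cv2.convertScaleAbs(cv2.imread('pics/w16.png'),alpha=1.8,beta=20))
E
```

```text
t 14.65 tcp [510.7  68.1   8.8] xyaw -9.1 toolaxes [[0.987, -0.158, 0.0], [0.03, 0.187, -0.982], [0.156, 0.97, 0.189]] F [-0.7  0.8 -2.3] gap 19.0 j [-0.07  0.55  1.91  0.3   0.69 -0.15]
expect [506.33579391  68.60358089] 9.174431306497652 [ 4.4 68.2] [68.00499479  9.17443131]
```

View pics/s16.png

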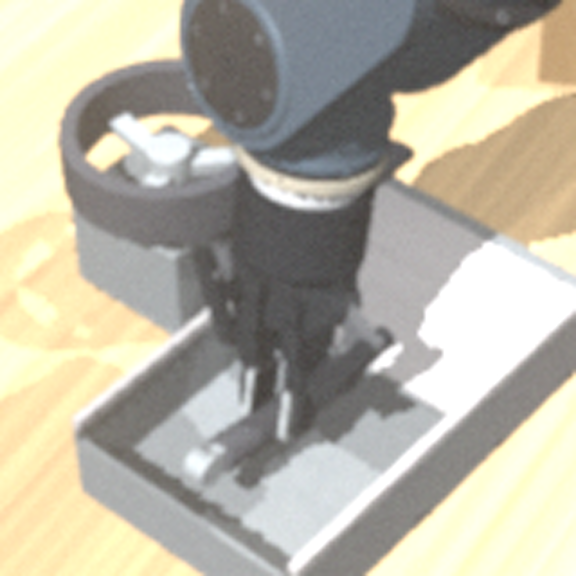

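View pics/w16b.png

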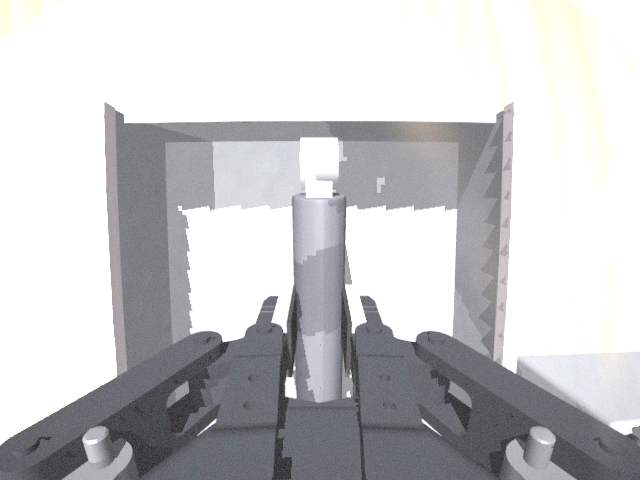

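The strut tilts rigidly with the gripper. Continuing.

>>> {"method": "apply_moves", "body": {"dr": [[0.01,0,0],[0.005,0,0],[0.015,0,0],[0.04,0,0],[0.04,0,0],[0,0,0],[0,0,0],[0,0,0]], "linear": [[0,-0.4,7.3],[0,1.1,4.9],[0,-1.5,5.5],[0,-6.2,4.5],[0,-6.3,3.5],[0,0,0],[0,0,0],[0,0,0]], "fingers": [5,5,5,5,5,5,5,5]}}

```text
time: 15.55
tcp_pos: [514.0, 89.8, 26.7]
ee_rot: [-1.269, 0.101, -0.137]
wrist_force: [-0.0, 0.5, -2.3]
finger_gap: 18.9
```

```bash
python3 - <<'E'
from plan import *
s,M=st(); t=tcp(-85,18,.3);print('expect',t, loc(s['tcp_pos']))
for k in (70,-170): print((s['tcp_pos']+M@[0,-42.7,k]).round(1))
c=bot.camera('side');g=c['color'][170:330,240:400,::-1]
cv2.imwrite('pics/s17.png',cv2.resize(cv2.convertScaleAbs(g,alpha=1.6,beta=10),None,fx=3.6,fy=3.6,interpolation=cv2.INTER_CUBIC))
print([proj(c,s['tcp_pos']+M@[0,-42.7,k]) for k in (70,-170)])
E
```

```text
t 15.55 tcp [514.   89.8  26.7] xyaw -9.1 toolaxes [[0.987, -0.158, -0.0], [0.046, 0.291, -0.956], [0.151, 0.944, 0.295]] F [-0.   0.5 -2.3] gap 18.9 j [-0.09  0.53  1.91  0.46  0.73 -0.28]
expect [90.02591598 27.44556705] [ 4.1 90.2]
[522.6 143.5  88.2]
[486.3 -83.   17.4]
[[288.4, 297.2], [358.3, 258.9]]
```

View pics/s17.png

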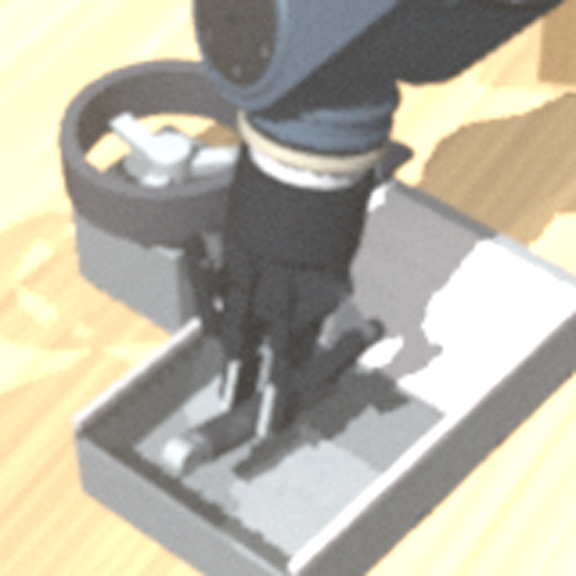

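>>> {"method": "apply_moves", "body": {"dr": [[0.03,0,0],[0.04,0,0],[0.03,0,0],[0,0,0],[0,0,0],[0,0,0]], "linear": [[0,-3,7.9],[0,-3.6,11],[0,-1.5,10.5],[0,4.7,11.1],[0,6.2,14.7],[0,0,0]], "fingers": [5,5,5,5,5,5]}}

```text
time: 16.2
tcp_pos: [522.4, 143.8, 44.1]
ee_rot: [-1.169, 0.092, -0.139]
wrist_force: [-0.0, -0.7, -2.3]
finger_gap: 19.1
```

>>> {"method": "apply_moves", "body": {"dr": [[0,0,0],[0,0,0],[0,0,0],[0,0,0],[0,0,0]], "linear": [[0,6.2,14.7],[0,6.2,14.7],[0,5.3,15.1],[0,1.9,12.2],[0,0,0]], "fingers": [5,5,5,5,5]}}

```text
time: 16.7
tcp_pos: [532.1, 202.3, 48.6]
ee_rot: [-1.169, 0.092, -0.139]
wrist_force: [0.4, 0.0, -2.1]
finger_gap: 19.1
```

```bash
python3 - <<'E'
from plan import *
s,M=st(); t=tcp(30,22,.4);print('expect',t, loc(s['tcp_pos']))
for k in (70,-170): p=s['tcp_pos']+M@[0,-42.7,k]; print(p.round(1),loc(p))
c=bot.camera('side');g=c['color'][170:350,220:400,::-1]
cv2.imwrite('pics/s18.png',cv2.resize(cv2.convertScaleAbs(g,alpha=1.6,beta=10),None,fx=3.3,fy=3.3,interpolation=cv2.INTER_CUBIC))
E
```

```text
t 16.7 tcp [532.1 202.3  48.6] xyaw -9.0 toolaxes [[0.988, -0.157, 0.001], [0.062, 0.384, -0.921], [0.144, 0.91, 0.389]] F [ 0.4  0.  -2.1] gap 19.1 j [ 0.08  0.54  1.85  0.59  0.74 -0.21]
expect [203.2085322   48.87181375] [  3.7 204.2]
[539.6 249.6 115.2] [  3.4 252. ]
[505.   31.3  21.8] [ 4.7 30.9]
```

View pics/s18.png

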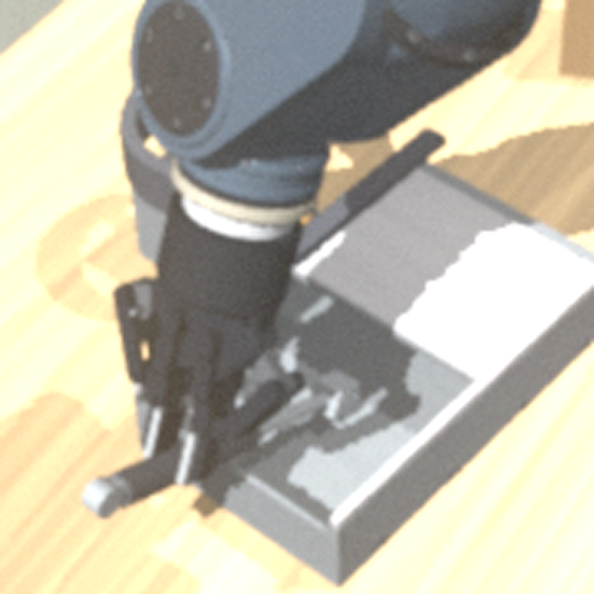

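>>> {"method": "apply_moves", "body": {"dr": [[0,0,0],[0,0,0],[0,0,0],[0,0,0],[0,0,0],[0,0,0],[0,0,0],[0,0,0]], "linear": [[0,-9.2,3.9],[0,-18.4,7.8],[0,-18.4,7.8],[0,-18.4,7.8],[0,-18.4,7.8],[0,-18.4,7.8],[0,-18.4,7.8],[0,-18.4,7.8]], "fingers": [5,5,5,5,5,5,5,5]}}

```text
time: 17.55
tcp_pos: [531.9, 200.5, 199.6]
ee_rot: [-1.169, 0.094, -0.141]
wrist_force: [-0.9, -0.1, -2.5]
finger_gap: 19.3
```

>>> {"method": "apply_moves", "body": {"dr": [[0,0,0],[0,0,0],[0,0,0],[0,0,0],[0,0,0],[0,0,0],[0,0,0],[0,0,0]], "linear": [[0,-9.2,3.9],[0,0,0],[0,0,0],[0,0,0],[0,0,0],[0,0,0],[0,0,0],[0,0,0]], "fingers": [5,5,5,5,5,5,5,5]}}

```text
time: 18.35
tcp_pos: [532.0, 201.5, 208.1]
ee_rot: [-1.168, 0.093, -0.14]
wrist_force: [-0.2, 0.6, -2.5]
finger_gap: 19.3
```

```bash
python3 - <<'E'
from plan import *
s,M=st(); print(s['qd'].round(4))
c=snap('side','s19.png');snap('top','t19.png')
for k in (70,-170): p=s['tcp_pos']+M@[0,-42.7,k]; print(p.round(1),loc(p),proj(c,p))
E
```

```text
t 18.35 tcp [532.  201.5 208.1] xyaw -9.1 toolaxes [[0.987, -0.158, -0.0], [0.061, 0.384, -0.921], [0.146, 0.909, 0.389]] F [-0.2  0.6 -2.5] gap 19.3 j [0.07 0.31 1.74 0.45 1.05 0.01]
[-0.0003  0.0008 -0.0033 -0.      0.0001 -0.0007]
[539.6 248.7 274.7] [  3.6 251.1] [238.3, 261.3]
[504.6  30.4 181.2] [ 4.5 30.1] [325.0, 232.8]
```

View pics/s19.png

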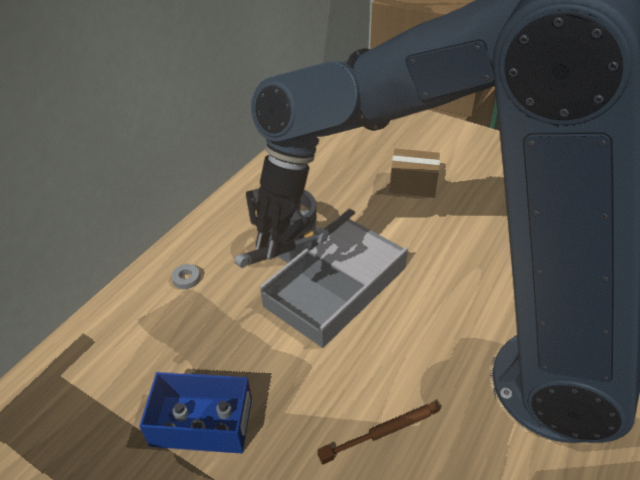

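View pics/t19.png

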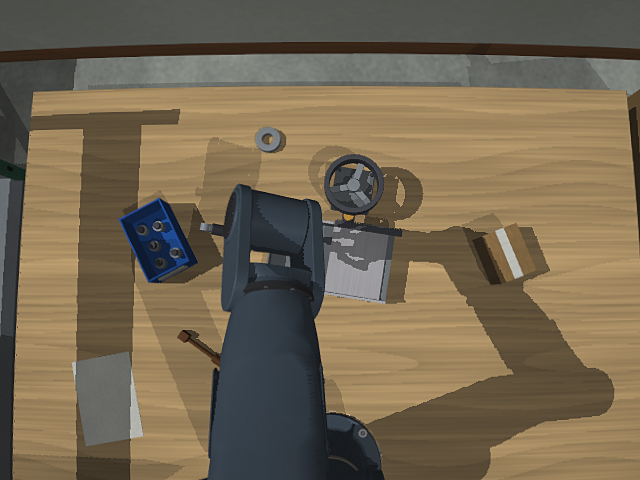

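```bash
python3 - <<'E'
import cv2
i=cv2.imread('pics/t19.png')[205:310,300:420]
cv2.imwrite('pics/t19z.png',cv2.resize(cv2.convertScaleAbs(i,alpha=1.5,beta=20),None,fx=5,fy=5,interpolation=cv2.INTER_CUBIC))
E
```

```text
(no output)
```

View pics/t19z.png

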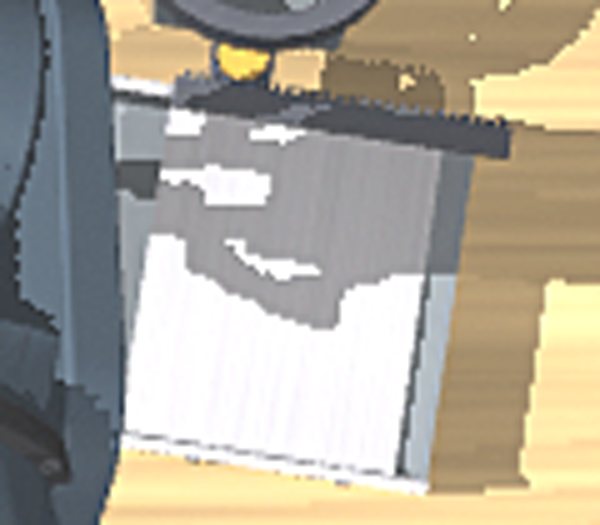

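```bash
python3 - <<'E'
from h import *
st(); print(bot.job_done())
E
```

```text
t 18.45 tcp [532.1 201.4 208.2] xyaw -9.1 toolaxes [[0.987, -0.158, -0.0], [0.062, 0.384, -0.921], [0.146, 0.909, 0.389]] F [ 0.4 -0.3 -2.8] gap 19.1 j [0.07 0.31 1.74 0.45 1.05 0.01]
the job is handed in; nothing more can be done
None
```

The handwheel is cranked to its stop, the strut is out of the box and held still in the gripper, and the job was handed in at 18.45 s; no verdict is reported.

**What I did**
- I pinched the rim from above and turned it about 2.15 rad counterclockwise until it hit the stop, where the push rose to about 60 N with no more travel.
- I gripped the strut about 50 mm from its middle, towards the thick end, and tilted it thick end up. At about 0.3 rad of tilt the pose gave the thick end at 88 mm and the rod end at 17 mm, still under the cover.
- I then drew it clear of the cover and raised it.

**Last checks**
- **Strut height:** from the arm pose, the thick end is at about 275 mm and the rod end at about 181 mm. The side view matches for the thick end, within about 2 px. I did not measure the rod end separately.
- **Grip:** the finger gap is steady at about 19 mm and the wrist carries about 2.5 N. Joint speeds are near zero.
- **Shutter:** about 15.4 mm of cover shows behind it, against the 16 mm expected when fully open.
- **Bin, carton and ring:** they look unmoved in the top view. I compared this by eye only.

**What disagreed**
- The fingertips sit about 33 mm behind the reported TCP. My first pinch on the rim therefore closed on air, and I worked from the images after that.
- The gap reads about 3 mm below the true thickness (8.5 mm on the 12 mm rim, 19 mm on the 22 mm strut).
- Some wrist-view positions along the box were about 4 mm short of the stated dimensions.

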